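# Check the air pressure of a sanding drum with a stick gauge

## Robot

A 7-joint arm with a two-finger parallel gripper is mounted at the origin on the work surface. World frame = base frame: x ahead of the robot, y to its left, z up, the work surface at z = 0. Lengths are in m, angles in rad, forces in N, time in s.
With the tool pointing down it reaches from about 0.425 to 0.95 m from the base axis. Payload 4.7 kg.
Tool frame: the origin (TCP) lies at the very end of the fingers, on their centre line; the grasp point (between the pads) lies behind it (arm.grip_depth is the z of the grasp point in the tool frame, in m); z points along the fingers, x is the direction in which the jaws open and shut, and the axes are right-handed (so a half turn about z gives the same grasp; the last joint's range is limited). The gripper opens to 87 mm and grips with 3 to 60 N. Pads are 19 mm wide; open, the fingers measure 117 mm over their backs; the gripper's body (75 mm by 190 mm) begins 51 mm behind the grasp point.
Start: joints at [1.139, 0.469, -0.049, 1.532, 0.024, 1.141, -0.082], TCP at [0.265, -0.621, 0.223] pointing down, gripper open.
Joint ranges: [-2.59, 2.59], [-0.33, 1.99], [-1.39, 1.29], [0.1, 2.45], [-1.04, 4.18], [0.21, 1.99], [-2.66, 2.66]. Speed limits (rad/s): [2.57, 2.57, 3.14, 3.14, 3.14, 3.14, 3.14].

## Interface

Orientations are given as a unit quaternion [x, y, z, w].
In Python, from cell import arm gives the robot as it stands.
- The arm moves only by the tool apply_moves, never from a script. Its argument "series" is a list of rows, each a list of 6 numbers: the shift along the tool's x, y, z in mm, then the turn, a rotation vector about the tool's x, y, z in rad. In form: [[dx, dy, dz, rx, ry, rz], ...]. A call has 1 to 12 rows; each row is the pose to reach, as a shift and turn from the pose commanded when the call began, along the tool's axes at that moment; what a row does not reach only later rows make up. A row lasts 1/8 s, in which the tool goes at most 62.5 mm and 10.7 degrees, less where a joint would pass 70% of its speed; a pose out of reach is approached as far as the arm can. A call with a gripper value outside its range is refused whole. "claw" is the opening, from 0 (shut) to 1 (fully open), set as the call begins (left out, the last holds). The fingers move at their own pace and stop on an object; "grip_force" is the grip in N (left out, the last holds). Time passes only in rows, so rows that repeat a pose let the fingers close. It gives the time, the measured TCP pose, the force and the opening at its end, in the units of the state.
- arm.get_obs(): the state, without advancing time (a new reading comes with each control period).
- arm.capture(name): name is "scene" or "top" or "wrist"; returns a dict with "color" (420x560x3 uint8, blue, green, red), "K" (3x3 intrinsics, pixels), "R" (3x3) and "t" (3): a world point X has camera coordinates R X + t. Camera axes: x right, y down, z forward; pixel columns grow to the right and rows downward; lengths in m; the calibration is good to about 2 mm. A picture is of the moment at which its call begins. There is no depth.
- arm.job_done(): hands the job in, once; it reports no verdict.
The state is a dict: "time_s": time; "qpos": joint angles; "joint_vel": joint speeds; "joint_torque": joint torques, N m; "ee_pos": TCP position; "orientation": TCP orientation; "contact_force": force on the tool from outside, world axes, zero at the start; "moment": the same for the moment, N m; "opening": opening from 0.0 (shut) to 1.0 (fully open).
Only numpy, scipy, OpenCV 4.12 (cv2) and the standard library are available. Lean on these libraries where they do the work, as an engineer would, in place of code of your own. Each camera call takes 0.05 s, during which the arm holds its last target. There are 200 camera calls.

## Task

Check the air in the sanding drum that is clamped in the vise: take the stick gauge out of the wooden tray, press its cup straight and fully home onto the drum's valve, and keep it pressed for about a second until the white rod has run out and stopped. Then lay the gauge gently back down flat in the tray, let go, and leave the rod standing out so that I can read it. Leave everything else on the bench where it is.

Things in the scene. Friction and masses are not known exactly. Their poses are not given: they have to be found in the camera images.
- gauge_mid (a point): centre of the stick gauge's 24 x 24 mm aluminium barrel, half-way up. Axes: x along the gauge to its cup; y, z square to the barrel's flats (z up at the start). Barrel (grip it here) from x = -50 to +35 mm, round neck and cup, 23 mm wide, to x = 71, round 17 mm tail to x = -74, out of which the rod comes. 0.2 kg. It starts on the tray's floor, centre 12 mm above it, clear of the walls
- gauge_mouth (a point): centre of the mouth of the gauge's rubber cup, at x = +71 mm of the gauge, same axes. The mouth is 19.5 mm wide and funnels in over 6 mm to a bore 13.4 mm wide; the flat seat lies 11 mm inside the mouth. The cup is home when the valve's tip touches the seat
- gauge_rod (a joint): how far the white 7.5 mm square rod stands out of the gauge's tail (m): 0 in, at most 0.052. It slides with slight friction, stays where it is left and is pushed back by anything that knocks its end (4 mm end knob, 74 to 78 mm behind the gauge's centre when in). The drum's unknown pressure drives it out to 0.022 to 0.045 when the cup is home
- valve_tip (a point): centre of the tip of the drum's valve: brass stem, 11 mm wide, 20 mm long, its last 3 mm tapered, on a brass nut in the middle of the upper end of the drum (74 mm wide, 90 mm long, brown sleeve). Drum and stem, clamped in the vise by the arbor, point 35 degrees above level. z: out along the stem, away from the drum. About 194 mm above the bench
- core (a joint): how far the sprung pin in the valve's mouth is pushed in (m): 0 free (flush with the tip), 0.004 when the gauge's cup is fully home, because the gauge's own pin stands 4 mm proud of its seat. It pushes back with 2 to 11 N; at home the push becomes rigid. The air goes into the gauge in step with it, all of it by 0.003
- vise: iron bench vise on a wooden block 150 x 210 x 32 mm, fixed; 105 mm high at the jaws. Origin on the bench under the jaws, z up; the drum leans out over its -x side, the screw with its T-handle reaches 146 mm out to +y
- tray: open wooden tray, 260 x 170 mm outside, fixed to the bench; walls 9 mm thick, 20 mm high. Origin at the centre of its underside, x along its length, z up; inner floor 9 mm above the bench. The gauge starts on its -y half with the cup to +x, a screwdriver lies on its +y half
- screwdriver: bystander: screwdriver of 170 mm lying along the tray on its +y half
- spectacles: bystander: dark spectacle frame, 135 mm wide, 40 mm high, temples 135 mm long, standing on the bench on the far side of the vise
- cork_block: bystander: cork sanding block 100 x 55 x 32 mm on the bench beside the vise
- screw_jar: bystander: glass jar, 60 mm diameter, 75 mm high, at the far left of the bench
- hammer: bystander: hammer of 220 mm lying at the far middle of the bench
- file: bystander: flat file with wooden handle, 230 mm, lying at the left of the bench
- spare_sleeve: bystander: spare brown sanding sleeve, tube of 76 mm diameter, 80 mm high, standing at the near left of the bench
Things that resemble listed ones, but are neither listed nor needed, are in the scene too. Of the things that look like the part that bears gauge_mid, the smallest one is meant.

How it is judged:
By the outcome, as a careful person would: the job done as asked, in the order asked, and still so for the second after the job is handed in, with the robot touching nothing.
It also fails if it takes over 61 s, if anything falls off the work surface, if the arm or the gripper's body presses on something with over 40 N, if the wrist force passes 120 N, or if a joint passes its speed limit or range.

## Working session

There is one attempt and no reset: what is moved stays moved. The work goes in short steps, Python scripts to look and compute and a tool call to move; the robot and the scene stay as the last step left them, time stands still between calls to the robot, and variables do not carry over. Pictures are saved under pics/ and viewed, about 8 in all and at most 12, crops included, and the job is handed in when it is done.

Besides the shell and the picture viewer there is one more tool, called as a command line: name --pt "numbers of a row" for each row, then --argument value for the rest. apply_moves: Moves the arm, as the interface text tells. Its arguments: {"type":"object","properties":{"series":{"type":"array","items":{"type":"array","items":{"type":"number"}}},"claw":{"type":"number"},"grip_force":{"type":"number"}},"required":["series"]}

```bash
ls; mkdir -p pics; python3 - <<'E'
from cell import arm
import cv2,numpy as np
print(arm.get_obs(), arm.grip_depth)
for n in ("scene","top"):
    c=arm.capture(n); cv2.imwrite(f"pics/{n}0.png",c["color"]); np.savez(f"pics/{n}0.npz",**c)
    print(n,c["K"].tolist(),c["R"].tolist(),c["t"].tolist())
E
```

```text
pics
{'time_s': 0.0, 'qpos': array([ 1.13906929,  0.46943893, -0.048603  ,  1.53371101,  0.0241151 ,
        1.14098388, -0.08230191]), 'joint_vel': array([ 2.66931560e-04, -6.32663445e-05, -2.44311316e-05, -1.37327585e-03,
       -4.39128497e-04, -1.79212620e-04, -7.19950466e-04]), 'joint_torque': array([-4.45649107e-05, -5.07981956e+01, -8.11664038e-02, -2.36155987e+01,
       -6.14765030e-02,  3.79952230e-02,  1.82027529e-04]), 'ee_pos': array([ 0.26438595, -0.62040883,  0.22149392]), 'orientation': array([ 8.34283953e-01, -5.51334137e-01, -8.37362638e-04, -5.04194356e-04]), 'contact_force': array([-0.40918372, -0.6152163 , -0.14649339]), 'moment': array([0.06522176, 0.00400316, 0.06312563]), 'opening': 1.0010719654658995} -0.0187
scene [[400.69118387907906, 0.0, 281.19950276183005], [0.0, 400.69118387907906, 209.48126170101617], [0.0, 0.0, 1.0]] [[0.7985899279536467, 0.6018235820991601, 0.007905883905340886], [0.3646192240488514, -0.4732973680065551, -0.8018992598151473], [-0.4788600509804538, 0.6432713093768468, -0.5974069585363017]] [-0.3739582891995928, -0.09278401117282262, 1.547812388288032]
top [[536.651964129713, 0.0, 282.33568032985534], [0.0, 536.651964129713, 206.3101929030197], [0.0, 0.0, 1.0]] [[-0.013576397433263302, -0.9999070967624719, 0.001216255227714406], [-0.9920461001103974, 0.013317412377535691, -0.12516861341134375], [0.12514078746949714, -0.002905920097235851, -0.99213473829914]] [-0.028497955793816417, 0.5252140397825696, 1.887553441938178]
```

View pics/scene0.png

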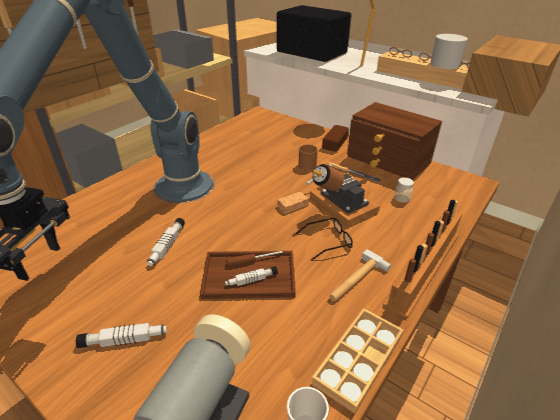

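View pics/top0.png

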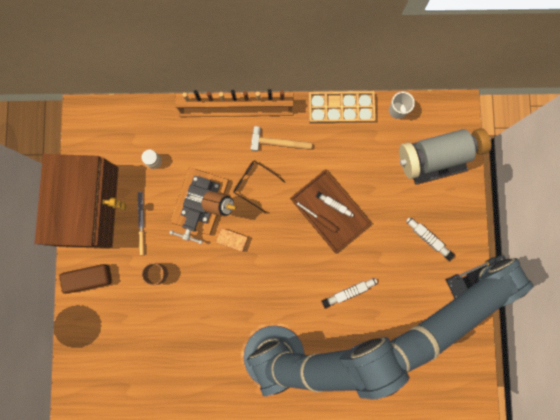

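The scene view shows the small gauge in the tray around (250,277) and the drum and vise around (335,185). In the top view they are at (335,205) and (215,205). I'll zoom into both views in one mosaic.

```bash
cat > h.py <<'E'
import numpy as np, cv2
from scipy.spatial.transform import Rotation as Rn
def ray(c,uv):
    d=c["R"].T@np.linalg.solve(c["K"],[uv[0],uv[1],1.]); return -c["R"].T@c["t"], d/np.linalg.norm(d)
def onz(c,uv,z):
    o,d=ray(c,uv); return o+d*(z-o[2])/d[2]
def cross(c1,u1,c2,u2):
    o1,d1=ray(c1,u1);o2,d2=ray(c2,u2)
    s=np.linalg.lstsq(np.c_[d1,-d2],o2-o1,rcond=None)[0]
    a,b=o1+s[0]*d1,o2+s[1]*d2; return (a+b)/2,np.linalg.norm(a-b)
def proj(c,X):
    p=c["K"]@(c["R"]@np.asarray(X)+c["t"]); return p[:2]/p[2]
def crop(im,x,y,w,h,s):
    return cv2.resize(im[y:y+h,x:x+w],None,fx=s,fy=s,interpolation=cv2.INTER_CUBIC)
E
python3 - <<'E'
from h import *
t=cv2.imread("pics/top0.png");s=cv2.imread("pics/scene0.png")
m=np.vstack([np.hstack([crop(t,285,165,100,75,4),crop(t,165,165,100,75,4)]),np.hstack([crop(s,200,240,100,75,4),crop(s,295,150,100,75,4)])])
cv2.imwrite("pics/m1.png",m)
E
```

```text
(no output)
```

View pics/m1.png

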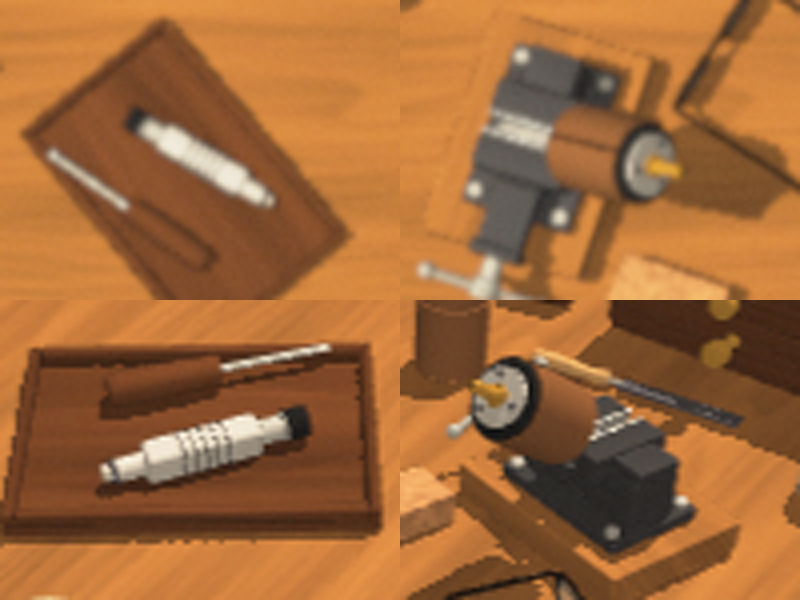

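```bash
python3 - <<'E'
from h import *
T=np.load("pics/top0.npz");S=np.load("pics/scene0.npz")
cup,tail=onz(T,(318,195),.021),onz(T,(353,216),.021)
print("gauge",cup,tail,np.linalg.norm(cup-tail),np.degrees(np.arctan2(*(cup-tail)[[1,0]])))
sc,st=onz(S,(200+305/4,240+120/4),.021),onz(S,(200+102/4,240+172/4),.021)
print("gauge scene",sc,st,np.linalg.norm(sc-st),np.degrees(np.arctan2(*(sc-st)[[1,0]])))
print("tip",cross(T,(235.3,207.5),S,(295+75/4,150+88/4)))
print("stem base",cross(T,(165+650/4-100,165+167/4),S,(295+97/4,150+94/4)))
print("drum rear top", [onz(T,p,.15) for p in [(165+148/4,165+130/4),(165+250/4,165+165/4)]])
# tray outer corners, z=.02 walls top
for p in [(167,20),(22,133),(350,237)]: print("tray",onz(T,(285+p[0]/4,165+p[1]/4),.02))
# vise block top corners z=.032
for p in [(505,12),(657,60),(425,230),(582,278)]: print("block",onz(T,(165+(p[0]-400)/4,165+p[1]/4),.032))
E
```

```text
gauge [ 0.56573256 -0.16496177  0.021     ] [ 0.48779276 -0.28907274  0.021     ] 0.14655423915749188 57.871804794672116
gauge scene [ 0.57144527 -0.16094979  0.021     ] [ 0.48995409 -0.28684706  0.021     ] 0.14996978418434947 57.0857005669099
tip (array([0.50389136, 0.11989515, 0.19061176]), np.float64(0.0020938374884182176))
stem base (array([0.50869129, 0.14704417, 0.17370014]), np.float64(0.0016718967401373878))
drum rear top [array([0.54353766, 0.23469191, 0.15      ]), array([0.51270206, 0.14891503, 0.15      ])]
tray [ 0.65726503 -0.19884567  0.02      ]
tray [ 0.55535426 -0.06549391  0.02      ]
tray [ 0.45719215 -0.35830048  0.02      ]
block [0.66880615 0.29153469 0.032     ]
block [0.62300337 0.1543414  0.032     ]
block [0.47203845 0.36132347 0.032     ]
block [0.42729505 0.22124821 0.032     ]
```

The gauge is 149 mm long, which matches, with its centre at about (0.530, -0.223) and yaw 57.5°. The valve tip is at about (0.504, 0.120, 0.191), close to the given height. Next is a helper for moves, then the approach.

```bash
cat >> h.py <<'E'
def down(yaw,tilt=0):
    "tool for gauge whose cup points at yaw (deg), cup lowered by tilt (deg): tool y=-gauge x, z=-gauge z"
    y,t=np.radians([yaw,tilt]); gx=np.array([np.cos(y)*np.cos(t),np.sin(y)*np.cos(t),-np.sin(t)])
    tx=np.array([np.sin(y),-np.cos(y),0]); return np.c_[tx,-gx,np.cross(tx,-gx)]
def row(o,p,M):
    R0=Rn.from_quat(o["orientation"]); d=R0.inv().apply(np.asarray(p)-o["ee_pos"])*1000
    return np.round(d,1).tolist(), np.round((R0.inv()*Rn.from_matrix(M)).as_rotvec(),4).tolist()
E
python3 - <<'E'
from h import *; from cell import arm
print(row(arm.get_obs(),[.53,-.223,.16],down(57.5)))
E
```

```text
([-261.4, -400.2, 62.0], [-0.0005, 0.0018, -0.6008])
```

apply_moves --pt "-261 -400 62 0 0.002 -0.6" --pt "-261 -400 62 0 0.002 -0.6" --pt "-261 -400 62 0 0.002 -0.6" --pt "-261 -400 62 0 0.002 -0.6" --pt "-261 -400 62 0 0.002 -0.6" --pt "-261 -400 62 0 0.002 -0.6" --pt "-261 -400 62 0 0.002 -0.6" --pt "-261 -400 62 0 0.002 -0.6" --pt "-261 -400 62 0 0.002 -0.6" --pt "-261 -400 62 0 0.002 -0.6" --claw 0.5 --grip_force 40

```text
time_s: 1.35
ee_pos: [0.5297, -0.2249, 0.1602]
orientation: [0.96, -0.281, 0.0, 0.001]
contact_force: [-1.2, 0.2, -0.3]
opening: 0.5
```

```bash
python3 - <<'E'
from h import *; from cell import arm
c=arm.capture("wrist"); cv2.imwrite("pics/w1.png",c["color"]); np.savez("pics/w1.npz",**c)
o=arm.get_obs(); print(o["time_s"],o["ee_pos"],o["opening"],o["contact_force"])
print(proj(c,[.53,-.223,.021]),proj(c,[.568,-.163,.021]), -c["R"].T@c["t"])
E
```

```text
1.4 [ 0.5294197  -0.22568883  0.16034322] 0.4996612367801547 [-0.16034985  0.07050793  0.41953084]
[284.59870977 192.61842368] [284.33908622 123.50401916] [ 0.57151084 -0.15799738  0.32059643]
```

View pics/w1.png

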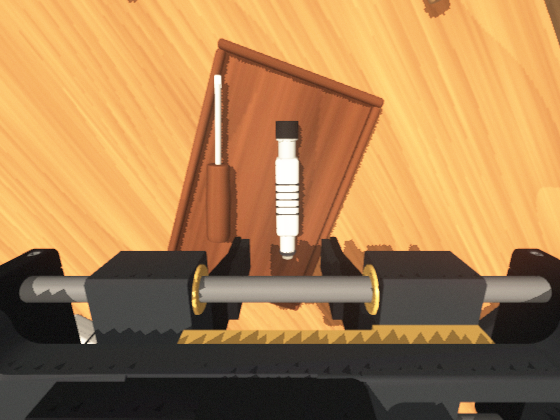

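The wrist view shows the gauge nearly upright in the image: cup end at about (287,121), tail at about (288,258). I'll refine its axis with a mask.

```bash
python3 - <<'E'
from h import *; from cell import arm
c=np.load("pics/w1.npz"); im=c["color"]; hsv=cv2.cvtColor(im,cv2.COLOR_BGR2HSV)
m=((hsv[...,1]<60)&(hsv[...,2]>150)); 
rows=[]
for r in range(136,262,4):
    x=np.where(m[r,255:325])[0]
    if len(x): rows.append((r,255+x.min(),255+x.max(),255+(x.min()+x.max())/2)); 
print([(int(a),int(b),int(d)) for a,b,d,_ in rows])
ce=[(q[3],q[0]) for q in rows if q[2]-q[1]>18]
P=np.array([onz(c,u,.033) for u in ce]); print(P[0],P[-1])
v=P[0]-P[-1]; print("yaw",np.degrees(np.arctan2(v[1],v[0])),"len",np.linalg.norm(v))
w=[onz(c,(a,190),.033) for a in (274.5,299.5)]; print(np.linalg.norm(w[0]-w[1]))
print("cup front",onz(c,(287.3,121),.021),"cup top",onz(c,(287.3,121),.0325),"tail",onz(c,(288,258),.021))
E
```

```text
[(140, 278, 295), (144, 279, 294), (148, 279, 294), (152, 279, 294), (156, 279, 295), (160, 276, 297), (164, 276, 298), (168, 276, 298), (172, 276, 298), (176, 276, 298), (180, 276, 298), (184, 290, 294), (188, 276, 298), (192, 288, 288), (196, 276, 298), (200, 277, 296), (204, 276, 298), (208, 277, 298), (212, 276, 297), (216, 276, 298), (220, 276, 298), (224, 277, 298), (228, 277, 298), (232, 277, 297), (236, 280, 294), (240, 280, 294), (244, 280, 294), (248, 280, 294), (252, 283, 291), (256, 283, 291)]
[ 0.55120081 -0.1932961   0.033     ] [ 0.51046426 -0.25836779  0.033     ]
yaw 57.95237206679736 len 0.07677102950660056
0.025552184598908272
cup front [ 0.57176982 -0.16256405  0.021     ] cup top [ 0.57175988 -0.16238876  0.0325    ] tail [ 0.49171011 -0.29021324  0.021     ]
```

```bash
python3 - <<'E'
from h import *; from cell import arm
print(row(arm.get_obs(),[.5333,-.223,.012],down(57.9)))
E
```

```text
([1.6, -4.6, 148.3], [0.0018, -0.0016, -0.0099])
```

apply_moves --pt "1.6 -4.6 50 0.002 -0.002 -0.01" --pt "1.6 -4.6 100 0.002 -0.002 -0.01" --pt "1.6 -4.6 125 0.002 -0.002 -0.01" --pt "1.6 -4.6 138 0.002 -0.002 -0.01" --pt "1.6 -4.6 145 0.002 -0.002 -0.01" --pt "1.6 -4.6 148 0.002 -0.002 -0.01" --pt "1.6 -4.6 148 0.002 -0.002 -0.01"

```text
time_s: 2.28
ee_pos: [0.5348, -0.2216, 0.0133]
orientation: [0.961, -0.275, 0.001, -0.001]
contact_force: [-0.1, -0.0, 0.4]
opening: 0.498
```

apply_moves --pt "0 0 0 0 0 0" --pt "0 0 0 0 0 0" --pt "0 0 0 0 0 0" --pt "0 0 0 0 0 0" --pt "0 0 0 0 0 0" --pt "0 0 0 0 0 0" --claw 0.1 --grip_force 40

```text
time_s: 3.02
ee_pos: [0.5345, -0.2213, 0.0129]
orientation: [0.961, -0.275, 0.0, -0.001]
contact_force: [-0.2, 0.2, 4.3]
opening: 0.274
```

The opening reads 23.8 mm, so the barrel is gripped. Lifting.

apply_moves --pt "0 0 -20 0 0 0" --pt "0 0 -70 0 0 0" --pt "0 0 -130 0 0 0" --pt "0 0 -190 0 0 0" --pt "0 0 -220 0 0 0" --pt "0 0 -220 0 0 0"

```text
time_s: 3.78
ee_pos: [0.5352, -0.2218, 0.2343]
orientation: [0.961, -0.275, 0.002, -0.0]
contact_force: [-0.2, -0.8, -2.8]
opening: 0.274
```

```bash
python3 - <<'E'
from h import *; from cell import arm
o=arm.get_obs(); print(o["time_s"],o["ee_pos"],o["opening"],o["contact_force"])
tip=np.array([.504,.120,.192]); M=down(71.3,35); d=M[:,1]
p=tip+d*.09-M@[0,-.069,-.008]
print(p,row(o,p,M))
E
```

```text
3.775 [ 0.53517474 -0.2218418   0.23434837] 0.274151202841546 [-0.17123688 -0.75314231 -2.82611792]
[ 0.46077054 -0.00771595  0.27664544] ([-176.3, -142.3, -42.8], [-0.6096, 0.0664, -0.2259])
```

apply_moves --pt "-40 -32 -43 -0.15 0.016 -0.056" --pt "-80 -64 -43 -0.3 0.033 -0.112" --pt "-120 -96 -43 -0.45 0.05 -0.168" --pt "-150 -120 -43 -0.6 0.066 -0.22" --pt "-176 -142 -43 -0.61 0.066 -0.226" --pt "-176 -142 -43 -0.61 0.066 -0.226" --pt "-176 -142 -43 -0.61 0.066 -0.226"

```text
time_s: 4.65
ee_pos: [0.4596, -0.0089, 0.2742]
orientation: [0.941, -0.154, -0.052, 0.297]
contact_force: [0.6, -0.6, -2.5]
opening: 0.271
```

```bash
python3 - <<'E'
from h import *; from cell import arm
o=arm.get_obs(); print(o["time_s"],o["ee_pos"],o["qpos"].round(2),o["opening"],o["contact_force"])
c={}
for n in ("scene","top","wrist"):
    c[n]=arm.capture(n); cv2.imwrite(f"pics/{n}2.png",c[n]["color"]); np.savez(f"pics/{n}2.npz",**c[n])
M=Rn.from_quat(o["orientation"]).as_matrix(); print((M-down(71.3,35)).round(3))
for n in c: print(n,[proj(c[n],X).round(1).tolist() for X in ([.504,.12,.192],o["ee_pos"]+M@[0,-.069,-.008])])
i={k:v["color"] for k,v in c.items()}
m=np.zeros((600,800,3),np.uint8)
a=crop(i["top"],200,170,80,60,5); b=crop(i["scene"],265,140,80,60,5); m[:300,:400]=a; m[:300,400:]=b; m[300:,:400]=cv2.resize(i["wrist"],(400,300)); m[300:,400:]=crop(i["wrist"],205,60,160,120,2.5)
cv2.imwrite("pics/m2.png",m)
E
```

```text
4.65 [ 0.45960832 -0.00890245  0.27421531] [ 0.02  0.3  -0.49  1.83  0.54  1.54 -0.96] 0.2711141710344849 [ 0.55372372 -0.62258367 -2.53627027]
[[-0.     0.004 -0.006]
 [-0.    -0.     0.001]
 [-0.007  0.001  0.001]]
scene [[313.5, 171.7], [294.5, 164.7]]
top [[235.0, 207.2], [256.0, 212.8]]
wrist [[288.0, -83.4], [285.3, 138.0]]
```

View pics/m2.png

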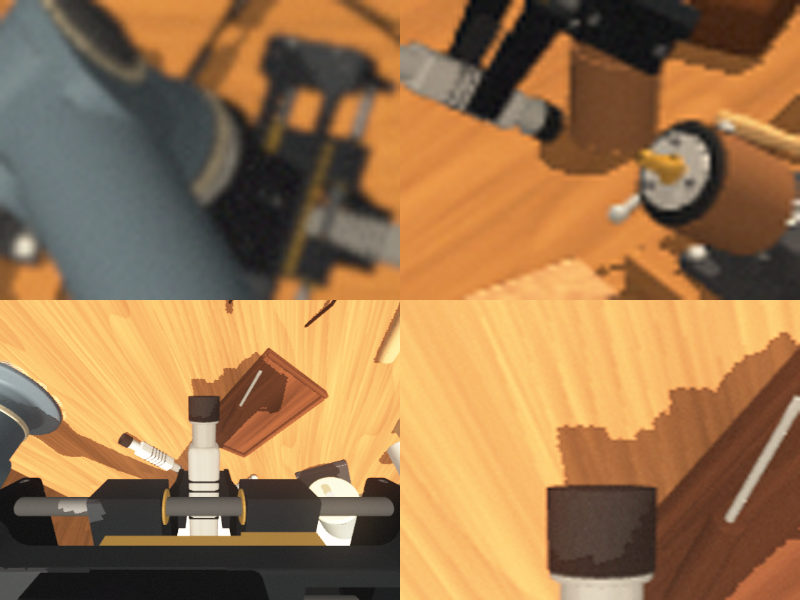

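The cup sits where predicted in the wrist image: (285.8,135) against (285.3,138). The valve is out of view there and the arm blocks the top camera. I'll level the hand and look at the valve from two wrist positions.

```bash
python3 - <<'E'
from h import *; from cell import arm
o=arm.get_obs(); print(row(o,[.46,-.009,.30],down(71.3,0))); print(row(o,[.43,-.098,.30],down(71.3,0)))
E
```

```text
([-0.2, 13.8, -20.5], [0.6115, 0.006, -0.0008])
([0.2, 90.7, 33.4], [0.6115, 0.006, -0.0008])
```

apply_moves --pt "0 20 0 0.18 0.002 0" --pt "0 45 10 0.36 0.003 0" --pt "0 70 20 0.52 0.006 0" --pt "0 91 33 0.61 0.006 0" --pt "0 91 33 0.61 0.006 0" --pt "0 91 33 0.61 0.006 0" --pt "0 91 33 0.61 0.006 0"

```text
time_s: 5.68
ee_pos: [0.4304, -0.0953, 0.3007]
orientation: [0.987, -0.16, -0.0, 0.0]
contact_force: [-0.0, -0.1, -2.0]
opening: 0.27
```

```bash
python3 - <<'E'
from h import *; from cell import arm
c=arm.capture("wrist"); np.savez("pics/wB.npz",**c); cv2.imwrite("pics/wB.png",c["color"])
o=arm.get_obs(); print(o["time_s"],o["ee_pos"],proj(c,[.504,.12,.192]))
print(row(o,[.465,.005,.30],down(71.3,0)))
E
```

```text
5.725 [ 0.43043967 -0.09529157  0.30069349] [288.56414942 -92.46844028]
([1.1, -106.1, 0.6], [0.0009, -0.0001, 0.0047])
```

apply_moves --pt "0 -50 0 0 0 0" --pt "0 -100 0 0 0 0" --pt "0 -140 0 0 0 0" --pt "0 -140 0 0 0 0" --pt "0 -140 0 0 0 0"

```text
time_s: 6.35
ee_pos: [0.4746, 0.0362, 0.3004]
orientation: [0.987, -0.161, -0.0, 0.001]
contact_force: [-0.2, -1.3, -2.9]
opening: 0.27
```

```bash
python3 - <<'E'
from h import *; from cell import arm
c=arm.capture("wrist"); np.savez("pics/wB.npz",**c); cv2.imwrite("pics/wB.png",c["color"])
o=arm.get_obs(); print(o["time_s"],o["ee_pos"],proj(c,[.504,.12,.192]))
E
```

```text
6.4 [0.47460421 0.03547945 0.30047492] [287.30066235 105.47646387]
```

apply_moves --pt "0 -40 -20 0 0 0" --pt "0 -80 -40 0 0 0" --pt "0 -90 -50 0 0 0" --pt "0 -90 -50 0 0 0" --pt "0 -90 -50 0 0 0"

```text
time_s: 7.02
ee_pos: [0.5031, 0.1193, 0.3498]
orientation: [0.987, -0.163, -0.0, 0.001]
contact_force: [0.2, 0.0, -2.4]
opening: 0.271
```

```bash
python3 - <<'E'
from h import *; from cell import arm
c=arm.capture("wrist"); np.savez("pics/wC.npz",**c); cv2.imwrite("pics/wC.png",c["color"])
o=arm.get_obs(); print(o["time_s"],o["ee_pos"],proj(c,[.504,.12,.192]))
b=cv2.imread("pics/wB.png")
m=np.hstack([crop(b,185,0,200,300,2),crop(c["color"],185,0,200,300,2)]); cv2.imwrite("pics/m3.png",m)
E
```

```text
7.075 [0.50307611 0.11946576 0.34985187] [286.26544556 189.21395323]
```

View pics/m3.png

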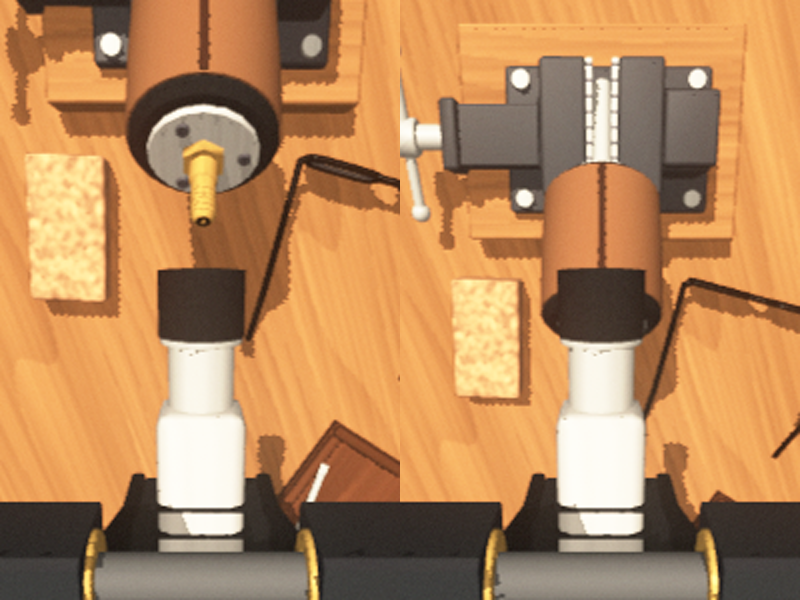

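View B shows the valve tip at about (286.8,109.5), with the nut at (286.8,75) and the drum seam vertical at column 287. View C shows the seam running from (286.5,82.5) down. Now to triangulate.

```bash
python3 - <<'E'
from h import *; from cell import arm
B=np.load("pics/wB.npz");C=np.load("pics/wC.npz");T=np.load("pics/top0.npz");S=np.load("pics/scene2.npz")
tp=(286.75,109.5)
print("B z.193",onz(B,tp,.193)); print("B+T",cross(B,tp,T,(235.3,207.5))); print("B+S",cross(B,tp,S,(313,171)))
# subpixel tip and stem columns via yellow mask in B
h=cv2.cvtColor(B["color"],cv2.COLOR_BGR2HSV); m=(h[...,1]>140)&(h[...,0]>18)&(h[...,0]<32)
for r in range(72,114,3):
    x=np.where(m[r,265:310])[0]; print(r,(265+x.min(),265+x.max()) if len(x) else None,end=" ")
print()
tip=onz(B,tp,.193)
far=onz(C,(185+202.5/2,165/2),.156); near=onz(C,(185+202.5/2,135),.19)
seamB=[onz(B,(185+102,1),.17),onz(B,(185+102,32),.205)]
for q in (far,near,*seamB):
    v=q-tip; print(q.round(4),"yaw",np.degrees(np.arctan2(v[1],v[0])))
for p in [(445,104,.032)]: pass
e=[onz(C,(185+(x-400)/2,y/2),.032) for x,y in ((460,24),(745,28),(443,238),(733,240))]
for a,b in ((0,1),(2,3)):
    v=e[a]-e[b]; print("block",np.linalg.norm(v),np.degrees(np.arctan2(v[1],v[0]))-90)
o=arm.get_obs(); print(Rn.from_quat(o["orientation"]).as_matrix().round(4))
# gauge mouth in B: cup front columns
g=B["color"].max(2)<60
for r in (140,150,160): x=np.where(g[r,255:320])[0]; print(r,255+x.min(),255+x.max())
ob=np.array([.4746,.0355,.3005]); print("mouth pred B",proj(B,ob+down(71.3)@[0,-.069,-.008]),proj(B,ob+down(71.3)@[0,-.069,-.0195]))
E
```

```text
B z.193 [0.50247016 0.11694751 0.193     ]
B+T (array([0.5019177 , 0.11747526, 0.20296553]), np.float64(0.001694691745062063))
B+S (array([0.50297455, 0.11723536, 0.19540013]), np.float64(0.001265664711889791))
72 (np.int64(282), np.int64(291)) 75 (np.int64(278), np.int64(283)) 78 (np.int64(284), np.int64(289)) 81 (np.int64(281), np.int64(291)) 84 (np.int64(281), np.int64(290)) 87 (np.int64(280), np.int64(290)) 90 (np.int64(282), np.int64(290)) 93 (np.int64(281), np.int64(290)) 96 (np.int64(282), np.int64(290)) 99 (np.int64(282), np.int64(289)) 102 (np.int64(281), np.int64(289)) 105 (np.int64(282), np.int64(289)) 108 (np.int64(282), np.int64(283)) 111 None 
[0.541  0.2293 0.156 ] yaw 71.08016965743194
[0.523  0.1764 0.19  ] yaw 70.94458846240043
[0.531  0.2019 0.17  ] yaw 71.40013162062577
[0.5206 0.1712 0.205 ] yaw 71.4968216189621
block 0.20456120680494908 70.59330901903414
block 0.22961649811403945 70.91723657307176
[[ 9.469e-01 -3.215e-01 -1.100e-03]
 [-3.215e-01 -9.469e-01 -2.500e-03]
 [-2.000e-04  2.700e-03 -1.000e+00]]
140 300 318
150 299 315
160 300 312
mouth pred B [287.30224808 138.87473643] [287.48561389 140.61536102]
```

```bash
cat >> h.py <<'E'
TIP=np.array([.5025,.1170,.194]); MOUTH=np.array([-.0005,-.071,-.008]); YAW=71.1
def stand(o,s,tip=TIP,mouth=MOUTH):
    M=down(YAW,35); return row(o,tip+M[:,1]*s-M@mouth,M)
E
python3 - <<'E'
from h import *; from cell import arm
o=arm.get_obs(); print(stand(o,.06)); print(stand(o,.012))
E
```

```text
([0.5, 114.2, 87.6], [-0.6081, -0.0006, 0.0026])
([0.6, 74.8, 115.0], [-0.6081, -0.0006, 0.0026])
```

apply_moves --pt "0 50 0 0 0 0" --pt "0 100 0 0 0 0" --pt "0 125 20 -0.18 0 0" --pt "0 125 50 -0.35 0 0" --pt "0.5 120 75 -0.5 0 0" --pt "0.5 114 88 -0.608 0 0.003" --pt "0.5 114 88 -0.608 0 0.003" --pt "0.5 114 88 -0.608 0 0.003" --pt "0.5 114 88 -0.608 0 0.003"

```text
time_s: 8.2
ee_pos: [0.4679, 0.0119, 0.2641]
orientation: [0.941, -0.157, -0.047, 0.295]
contact_force: [0.4, 0.2, -1.7]
opening: 0.265
```

```bash
python3 - <<'E'
from h import *; from cell import arm
o=arm.get_obs(); print(o["time_s"],o["contact_force"],stand(o,.06),stand(o,.008))
E
```

```text
8.2 [ 0.44391633  0.20731872 -1.72818777] ([-0.8, 0.2, 2.0], [-0.0034, -0.0033, -0.0026]) ([-0.9, -51.8, 2.1], [-0.0034, -0.0033, -0.0026])
```

apply_moves --pt "-0.9 -20 2.1 -0.003 -0.003 -0.003" --pt "-0.9 -40 2.1 -0.003 -0.003 -0.003" --pt "-0.9 -48 2.1 -0.003 -0.003 -0.003" --pt "-0.9 -52 2.1 -0.003 -0.003 -0.003" --pt "-0.9 -52 2.1 -0.003 -0.003 -0.003" --pt "-0.9 -52 2.1 -0.003 -0.003 -0.003"

```text
time_s: 8.95
ee_pos: [0.4802, 0.0524, 0.2316]
orientation: [0.941, -0.155, -0.05, 0.297]
contact_force: [-0.2, -0.1, -1.7]
opening: 0.27
```

```bash
python3 - <<'E'
from h import *; from cell import arm
i={}
for n in ("scene","wrist"):
    c=arm.capture(n); i[n]=c["color"]; np.savez(f"pics/{n}3.npz",**c)
o=arm.get_obs(); print(o["time_s"],o["contact_force"],stand(o,.008))
m=np.hstack([crop(i["scene"],285,150,50,75,8),crop(i["wrist"],200,0,160,240,2.5)]); cv2.imwrite("pics/m4.png",m)
E
```

```text
9.05 [ 0.21144279  0.13550715 -1.70736528] ([0.7, 1.4, -0.3], [0.0009, 0.0001, 0.0033])
```

View pics/m4.png

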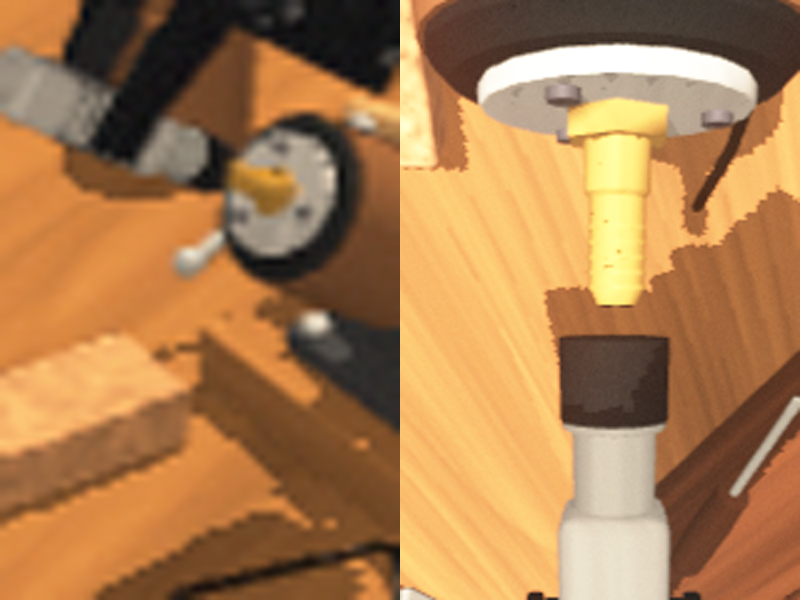

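The wrist view shows the cup centre at column 614 and the tip at 615.5, so about 0.4 mm to the right (+x), with a gap of about 7 mm. The scene view shows cup and stem in line. Advancing into the funnel and watching forces.

apply_moves --pt "0.5 -4 0 0 0 0" --pt "0.5 -8 0 0 0 0" --pt "0.5 -10 0 0 0 0" --pt "0.5 -12 0 0 0 0" --pt "0.5 -12 0 0 0 0"

```text
time_s: 9.68
ee_pos: [0.4838, 0.062, 0.2244]
orientation: [0.941, -0.154, -0.05, 0.297]
contact_force: [-0.8, 0.5, -2.4]
opening: 0.272
```

```bash
python3 - <<'E'
from h import *; from cell import arm
o=arm.get_obs(); M=Rn.from_quat(o["orientation"]).as_matrix(); print(o["time_s"],"F tool",M.T@o["contact_force"],"M tool",M.T@o["moment"],stand(o,-.011))
c=arm.capture("wrist"); np.savez("pics/w5.npz",**c); cv2.imwrite("pics/w5.png",crop(c["color"],200,0,160,240,2.5))
E
```

```text
9.675 F tool [-0.90369325 -1.58231805  1.83040476] M tool [1.00395298 0.08274812 0.03753662] ([0.4, -5.0, -0.4], [0.0011, 0.0002, 0.0045])
```

apply_moves --pt "0.2 -1 0 0 0 0.003" --pt "0.2 -2 0 0 0 0.003" --pt "0.2 -3 0 0 0 0.003" --pt "0.2 -3 0 0 0 0.003"

```text
time_s: 10.22
ee_pos: [0.4845, 0.0631, 0.2234]
orientation: [0.94, -0.157, -0.05, 0.298]
contact_force: [-2.4, -4.5, 3.7]
opening: 0.271
```

```bash
cat > f.py <<'E'
from h import *; from cell import arm
o=arm.get_obs(); M=Rn.from_quat(o["orientation"]).as_matrix(); print(o["time_s"],"F tool",M.T@o["contact_force"],"M tool",M.T@o["moment"],stand(o,-.011),o["opening"])
E
python3 f.py
```

```text
10.225 F tool [-0.75066098  6.26303138 -0.0895818 ] M tool [-0.39145507 -0.11613264  0.05329382] ([0.0, -3.4, -0.5], [0.0036, 0.0005, 0.0001]) 0.27142670638828004
```

The axial force is about 7 N with little side load at a depth of about 7.6 mm, which is where the gauge pin should meet the core. Continuing.

apply_moves --pt "0 -1.5 0 0 0 0" --pt "0 -3 0 0 0 0" --pt "0 -4.5 0 0 0 0" --pt "0 -4.5 0 0 0 0"

```text
time_s: 10.72
ee_pos: [0.4854, 0.0655, 0.2216]
orientation: [0.94, -0.157, -0.05, 0.3]
contact_force: [-2.1, -5.8, 7.6]
opening: 0.27
```

```bash
python3 f.py
```

```text
10.725 F tool [-0.13191673  9.39389252 -2.62105658] M tool [-1.22863704 -0.25278839  0.01638311] ([0.0, -0.2, -0.5], [0.0065, 0.0009, -0.0007]) 0.27009020143866364
```

apply_moves --pt "0 -1.5 0 0 0 0" --pt "0 -2.5 0 0 0 0" --pt "0 -2.5 0 0 0 0" --grip_force 55

```text
time_s: 11.1
ee_pos: [0.4855, 0.0658, 0.2215]
orientation: [0.939, -0.158, -0.051, 0.302]
contact_force: [-4.8, -9.3, 13.1]
opening: 0.268
```

```bash
python3 f.py
```

```text
11.1 F tool [-1.48645751 15.98977607 -4.61220636] M tool [-2.45262064 -0.45955468 -0.13874069] ([0.0, 0.0, -0.4], [0.011, 0.0016, -0.0022]) 0.268033251896578
```

Force is rising with almost no travel, so it looks rigid and home. I'll push slightly more with a tilt correction and hold for about 1.3 s.

apply_moves --pt "0 -1.5 0 0.008 0 0" --pt "0 -1.5 0 0.008 0 0" --pt "0 -1.5 0 0.008 0 0" --pt "0 -1.5 0 0.008 0 0" --pt "0 -1.5 0 0.008 0 0" --pt "0 -1.5 0 0.008 0 0" --pt "0 -1.5 0 0.008 0 0" --pt "0 -1.5 0 0.008 0 0" --pt "0 -1.5 0 0.008 0 0" --pt "0 -1.5 0 0.008 0 0" --pt "0 -1.5 0 0.008 0 0"

```text
time_s: 12.48
ee_pos: [0.4854, 0.0657, 0.2212]
orientation: [0.94, -0.158, -0.05, 0.299]
contact_force: [-6.9, -10.4, 14.6]
opening: 0.268
```

```bash
python3 f.py; python3 - <<'E'
from h import *; from cell import arm
a=arm.capture("scene");b=arm.capture("wrist")
cv2.imwrite("pics/m5.png",np.hstack([crop(a["color"],245,125,100,150,4),crop(b["color"],180,0,200,300,2)]))
np.savez("pics/w6.npz",**b)
E
```

```text
12.475 F tool [-3.13183048 18.26194509 -4.89906866] M tool [-3.18210729 -0.58491029 -0.14327623] ([0.1, 0.1, -0.8], [0.006, 0.0024, -0.0031]) 0.26830187107612563
```

View pics/m5.png

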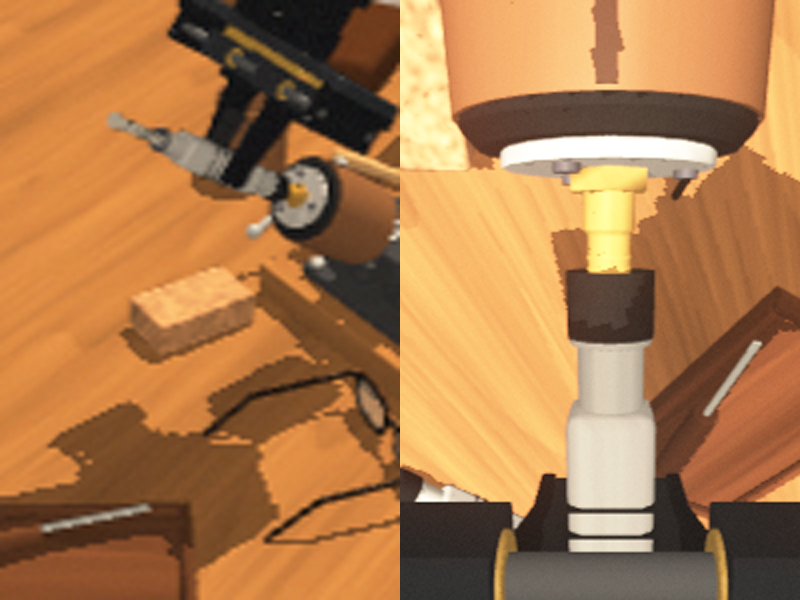

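The white rod stands well out of the tail (scene crop around (115,122) to (150,138)). The cup sits straight on the stem, with a steady 18 N on it for over 1.3 s. Backing straight off while I work out the laying spot.

apply_moves --pt "0 5 0 0 0 0" --pt "0 10 0 0 0 0" --pt "0 20 0 0 0 0" --pt "0 40 0 0 0 0" --pt "0 70 0 0 0 0" --pt "0 110 0 0 0 0" --pt "0 110 0 0 0 0"

```text
time_s: 13.45
ee_pos: [0.4575, -0.0174, 0.2825]
orientation: [0.942, -0.159, -0.048, 0.293]
contact_force: [-0.0, -0.3, -2.4]
opening: 0.276
```

```bash
python3 f.py; python3 - <<'E'
from h import *; from cell import arm
o=arm.get_obs(); W=np.load("pics/w1.npz")
A=onz(W,(222,42),.02);B=onz(W,(381,102),.02);D=onz(W,(173,248),.02)
print("corner +x+y",A,"+x-y",B,np.linalg.norm(A-B),"edge pt",D)
ex=-(D-A)/np.linalg.norm(D-A); ey=(A-B)/np.linalg.norm(A-B); print("axis yaw",np.degrees(np.arctan2(ex[1],ex[0])),np.degrees(np.arctan2(ey[1],ey[0]))-90)
ex=ex; ctr=(A+B)/2-.13*ex; print("tray ctr",ctr)
for p in ((208,240),(229,240),(229,165),(218,75)): q=onz(W,p,.02)-ctr; print("screwdriver in tray",q@ex,q@ey)
E
```

```text
13.45 F tool [ 0.02994135 -1.16581208  2.14389355] M tool [1.02083951 0.07819623 0.0157746 ] ([-1.0, -106.8, -0.0], [-0.0076, -0.0007, -0.005]) 0.27639049786212694
corner +x+y [ 0.55842817 -0.07075213  0.02      ] +x-y [ 0.65871663 -0.1968474   0.02      ] 0.16111422718109233 edge pt [ 0.38808599 -0.20970817  0.02      ]
axis yaw 39.20572521244768 38.49659218669143
tray ctr [ 0.50783783 -0.21597364  0.02      ]
screwdriver in tray -0.06679911922455258 0.044336891201463585
screwdriver in tray -0.05940331481770898 0.021973156213843187
screwdriver in tray 0.022539139097282505 0.044995260017185644
screwdriver in tray 0.10256459647977485 0.07832716788937986
```

```bash
python3 - <<'E'
from h import *; from cell import arm
print(row(arm.get_obs(),[.541,-.225,.13],down(38.5)))
E
```

```text
([146.3, 52.3, 221.8], [0.586, -0.1737, 0.5468])
```

apply_moves --pt "24 9 37 0.1 -0.029 0.091" --pt "49 17 74 0.2 -0.058 0.182" --pt "73 26 111 0.3 -0.087 0.273" --pt "98 35 148 0.4 -0.116 0.364" --pt "122 44 185 0.49 -0.145 0.456" --pt "146 52 222 0.586 -0.174 0.547" --pt "146 52 222 0.586 -0.174 0.547" --pt "146 52 222 0.586 -0.174 0.547" --pt "146 52 222 0.586 -0.174 0.547"

```text
time_s: 14.58
ee_pos: [0.542, -0.2199, 0.1276]
orientation: [0.902, -0.431, -0.002, 0.0]
contact_force: [0.2, 0.1, -2.2]
opening: 0.267
```

```bash
python3 - <<'E'
from h import *; from cell import arm
o=arm.get_obs();print(o["time_s"],row(o,[.541,-.225,.04],down(38.5)))
s,w,t=[arm.capture(n) for n in("scene","wrist","top")]
cv2.imwrite("pics/m6.png",np.hstack([crop(s["color"],190,205,130,150,3),crop(w["color"],80,0,400,450,1)[:420] if 0 else cv2.resize(w["color"],(410,450))]))
E
```

```text
14.575 ([3.6, 3.8, 87.6], [0.0018, 0.0032, 0.0077])
```

View pics/m6.png

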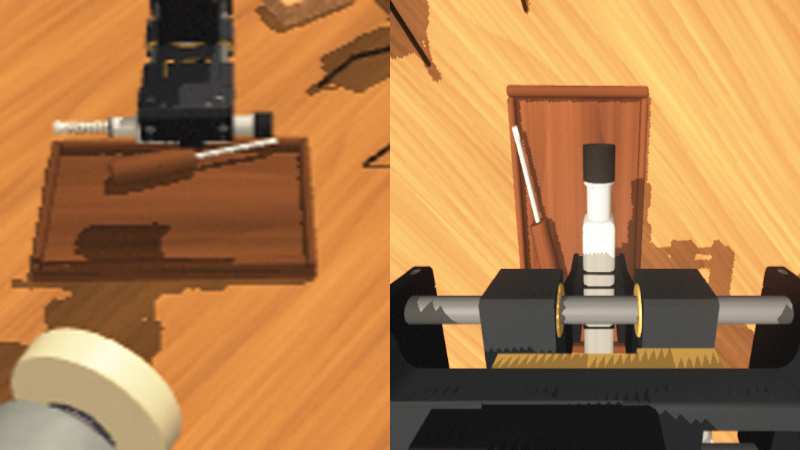

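The gauge hangs level and parallel to the tray, with the rod clearly out at the left of the tail. Lowering.

apply_moves --pt "3.6 3.8 30 0.002 0.003 0.008" --pt "3.6 3.8 60 0.002 0.003 0.008" --pt "3.6 3.8 80 0.002 0.003 0.008" --pt "3.6 3.8 90 0.002 0.003 0.008" --pt "3.6 3.8 90 0.002 0.003 0.008" --pt "3.6 3.8 90 0.002 0.003 0.008"

```text
time_s: 15.48
ee_pos: [0.5411, -0.227, 0.038]
orientation: [0.9, -0.436, 0.001, 0.0]
contact_force: [0.1, -0.2, -2.7]
opening: 0.269
```

```bash
python3 - <<'E'
from h import *; from cell import arm
o=arm.get_obs();print(o["time_s"],o["contact_force"],o["moment"],row(o,[.541,-.225,.0145],down(38.5)))
E
```

```text
15.475 [ 0.07739432 -0.16237994 -2.69838728] [ 0.00707467 -0.07746978  0.06705784] ([-1.7, -1.2, 23.5], [-0.0003, -0.0012, -0.0034])
```

apply_moves --pt "-1.5 -1 6 0 0 -0.003" --pt "-1.5 -1 12 0 0 -0.003" --pt "-1.5 -1 17 0 0 -0.003" --pt "-1.5 -1 20 0 0 -0.003" --pt "-1.5 -1 22 0 0 -0.003" --pt "-1.5 -1 22 0 0 -0.003" --pt "-1.5 -1 22 0 0 -0.003"

```text
time_s: 16.35
ee_pos: [0.5402, -0.2252, 0.0151]
orientation: [0.901, -0.435, -0.0, 0.0]
contact_force: [0.3, 0.3, -2.9]
opening: 0.269
```

apply_moves --pt "0 0 1 0 0 0" --pt "0 0 2 0 0 0" --pt "0 0 2 0 0 0"

```text
time_s: 16.73
ee_pos: [0.5401, -0.2252, 0.013]
orientation: [0.901, -0.435, -0.0, 0.0]
contact_force: [-0.0, 0.6, -1.9]
opening: 0.269
```

apply_moves --pt "0 0 0.7 0 0 0" --pt "0 0 1.2 0 0 0" --pt "0 0 1.2 0 0 0"

```text
time_s: 17.1
ee_pos: [0.5401, -0.2253, 0.0128]
orientation: [0.901, -0.435, -0.0, 0.0]
contact_force: [-2.8, 1.2, 6.4]
opening: 0.269
```

The gauge is on the floor with gentle contact. Relieving slightly and letting go.

apply_moves --pt "0 0 -0.6 0 0 0" --pt "0 0 -0.6 0 0 0" --grip_force 8

```text
time_s: 17.35
ee_pos: [0.5401, -0.2252, 0.0128]
orientation: [0.901, -0.435, -0.0, 0.0]
contact_force: [-2.7, 0.6, 5.0]
opening: 0.277
```

apply_moves --pt "0 0 0 0 0 0" --pt "0 0 0 0 0 0" --pt "0 0 0 0 0 0" --pt "0 0 0 0 0 0" --claw 0.4

```text
time_s: 17.85
ee_pos: [0.5401, -0.2252, 0.0123]
orientation: [0.901, -0.435, -0.0, 0.0]
contact_force: [-0.2, 0.1, -0.0]
opening: 0.397
```

apply_moves --pt "0 0 -10 0 0 0" --pt "0 0 -30 0 0 0" --pt "0 0 -70 0 0 0" --pt "0 0 -120 0 0 0" --pt "0 0 -170 0 0 0" --pt "0 60 -200 0 0 0" --pt "0 120 -200 0 0 0" --pt "0 170 -200 0 0 0" --pt "0 170 -200 0 0 0"

```text
time_s: 18.98
ee_pos: [0.4034, -0.3344, 0.2141]
orientation: [0.899, -0.439, 0.0, 0.002]
contact_force: [0.2, 0.9, 0.7]
opening: 0.399
```

```bash
python3 - <<'E'
from h import *; from cell import arm
s,w,t=[arm.capture(n) for n in("scene","wrist","top")]
print(arm.get_obs()["time_s"],arm.get_obs()["contact_force"])
m=np.zeros((600,800,3),np.uint8); m[:300,:400]=crop(s["color"],195,235,100,75,4); m[:300,400:]=crop(t["color"],285,165,100,75,4); m[300:,:400]=cv2.resize(w["color"],(400,300)); m[300:,400:]=cv2.resize(s["color"],(400,300))
cv2.imwrite("pics/m7.png",m); np.savez("pics/w7.npz",**w)
E
```

```text
19.125 [1.16976239 0.45074879 0.04640951]
```

View pics/m7.png

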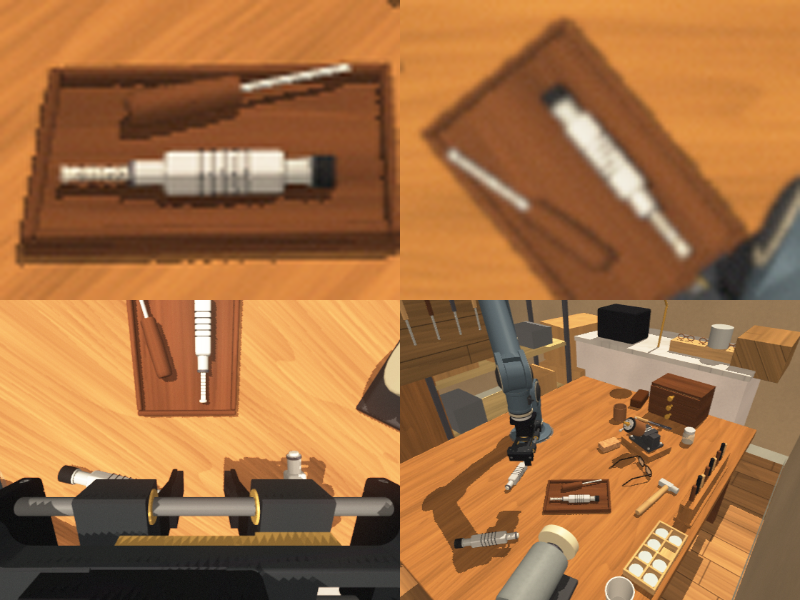

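The gauge lies flat in the tray, clear of the walls and the screwdriver, with the rod standing well out. Nothing else has moved.

```bash
python3 -c "
from cell import arm; print(arm.job_done())"
```

```text
the job is handed in; nothing more can be done
None
```

I took the gauge out of the tray and pressed its cup straight onto the drum's valve until it would go no further. I held it there for about 1.4 s, then laid it back flat in the tray and let go. The job took about 19 s of robot time and is handed in.

- **Press:** the cup stopped at the expected 11 mm depth. The last 6 N moved it only 0.2 mm, and it held steady at about 18 N along the stem, with sideways forces of up to about 5 N. The gauge was tilted no more than about 0.6° while pressed.
- **Rod:** the last pictures show it standing out by very roughly 45 mm, judged by eye against the gauge's length. That is the top of the 22–45 mm range you gave, so read the real value off the gauge.
- **Tray:** I laid the gauge parallel to the tray's long side instead of at its original angle, so the longer rod stays clear of the walls. It touched down with under 10 N.
- **Everything else:** the screwdriver is where it was, and I saw no other item moved in the last views, though I checked those only by eye.
- **Disagreement:** one of the two-camera estimates put the valve tip at 203 mm above the bench, against your 194 mm. The other gave 195 mm, so I used 194 mm, and the cup slid on cleanly.

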